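Open the child-locked tablet box

ROBOT

A 7-joint arm with a two-finger parallel gripper is mounted at the origin on a cart in front of the work surface, level with it; the furniture and walls round the work are solid. World frame = base frame: x ahead of the robot, y to its left, z up, the work surface at z = 0. Lengths are in m, angles in rad, forces in N, time in s.
With the tool pointing down it reaches from about 0.4 to 0.85 m from the base axis. Payload 4.4 kg.
Tool frame: the origin (TCP) lies midway between the tips of the shut fingers; the grasp point (between the pads) lies 19 mm behind it; z points along the fingers, y is the line along which they close (so a half turn about z gives the same grasp; the last joint's range is limited). The gripper opens to 94 mm and grips with 3 to 60 N. Pads are 16 mm wide; open, the fingers measure 119 mm over their backs; the gripper's body (75 mm by 177 mm) begins 78 mm behind the grasp point.
Start: joints at [-1.359, 0.628, 0.038, 1.517, -0.027, 0.996, -0.02], TCP at [0.178, 0.625, 0.205] pointing down, gripper open.
Joint ranges: [-3.06, 3.06], [-0.37, 2.12], [-1.25, 1.32], [0.18, 2.47], [-1.1, 4.24], [0.23, 1.98], [-2.94, 2.94]. Speed limits (rad/s): [2.57, 2.57, 3.14, 3.14, 3.14, 3.14, 3.14].

INTERFACE

Orientations are given as a unit quaternion [w, x, y, z].
In Python, from rig import r gives the robot as it stands. The module is installed in compiled form; this text tells all that it offers.
- The arm moves only by the tool send_rows, never from a script. Its argument "series" is a list of rows, each an object of numbers: "hand": the finger opening in cm, from 0 to 9.4; "tx", "ty", "tz": the shift along the tool's x, y, z in cm; "roll": the turn about the tool's z in rad. A call has 1 to 20 rows; each row is the pose to reach, as a shift and turn from the pose commanded when the call began, along the tool's axes at that moment; what a row does not reach only later rows make up. A row lasts 1/8 s, in which the tool goes at most 62.5 mm and 10.7 degrees, less where a joint would pass 70% of its speed; a pose out of reach is approached as far as the arm can. A call with a gripper value outside its range is refused whole. The fingers move at their own pace and stop on an object; "grip_force" is the grip in N (left out, the last holds). Time passes only in rows, so rows that repeat a pose let the fingers close. It gives the time, the measured TCP pose, the force, the opening and the grip force at its end, in the units of the state.
- r.get_state(): the state, without advancing time (a new reading comes with each control period).
- r.capture(name): name is "scene" or "top" or "wrist"; returns (picture, depth): 384x512x3 uint8, red, green, blue; 384x512 float32, m along the optical axis (not along the pixel's ray), 0 where there is no reading.
- r.camera_model(name): a dict with "fx", "fy", "cx", "cy" (pixels), "world_to_cam" (4x4, takes a point from world to camera coordinates). Camera axes: x right, y down, z forward; pixel columns grow to the right and rows downward; lengths in m; the calibration is good to about 2 mm. A picture is of the moment at which its call begins: read the wrist's pose just before it. camera_model takes no time and is no camera call; for the wrist camera it gives the pose at the moment of the call.
- r.job_done(): hands the job in; it is judged then, once.
The state is a dict: "time": time; "q": joint angles; "joint_velocities": joint speeds; "tau": joint torques, N m; "ee_pos": TCP position; "tcp_rot": TCP orientation; "wrist_force": force on the tool from outside, world axes, zero at the start; "ft_torque": the same for the moment, N m; "finger_gap": finger opening in m; "grip_force": force on a finger pad.
Only numpy, scipy, OpenCV 4.12 (cv2) and the standard library are available. Lean on these libraries where they do the work, as an engineer would, in place of code of your own. Each camera call takes 0.05 s, during which the arm holds its last target. There are 200 camera calls.

TASK

Open the child-locked box of dishwasher tablets without grasping anything: with a fingertip press the orange spring catch down through the window in the blue lid and, holding it down, push the lid open over it by the front edge of the window, all the way until the lid stops and the catch has sprung up again behind it. Do not force the box, and do not pick up or shift the mug and the jars standing round it.

Things in the scene. Friction and masses are not known exactly. Their poses are not given: they have to be found in the camera images.
- tablet_box: White box 196 mm long (x), 166 wide (y), stuck to the worktop. Origin: middle of its underside, on the worktop; x points to its back end (away from the robot), y left, z up. The blue lid slides in it, top at height 84 mm, between side lips 89.5 mm high, 70 to 83 mm from the middle. Inside, under the lid, nothing is higher than 56 mm but the catch; the tablets on the floor stay below 30 mm.
- window (a point): Middle of the 54 x 54 mm square window in the blue lid (190 x 150 mm, 12 mm thick), level with the lid's top; moves with the lid. Shut, it is at x +50, y +35, z +84 mm in the box's frame. The lid is pushed at the window's front edge, 27 mm from this point along the box's -x. Behind the window is a bar of the lid 18 mm wide.
- catch_top (a point): Middle of the top face of the orange spring catch, a 48 x 48 mm button parallel to the box, in the window with 3 mm clearance all round. At rest at x +50, y +35, z +86 mm in the box's frame, 2 mm above the lid; it blocks the bar behind the window. It moves only straight down.
- catch (a joint): How far the catch is pressed down, m: 0 up, 0.022 bottom stop; spring 3.5 N at first, 9 N at the bottom. From 0.0145 on the lid can slide over it: press 0.016 to 0.020, then move along the box's -x at that height. The lid's bar comes over the catch and keeps it down before the finger has left it; with the lid open by 0.07 the catch springs up behind it.
- lid (a joint): How far the lid has slid open along the box's -x axis, m: 0 shut, 0.085 fully open (a firm stop, lid then sticking out over the front); it stays where it is left and cannot be lifted. Sliding takes about 2 N, up to 8 N while it rubs on the catch. With the catch up it moves only 0.003.
- mug: Loose grey mug, 66 mm wide, 80 mm tall, 97 mm over the handle, standing to the left behind the box; origin at the middle of its underside. Leave it alone.
- honey_jar: Loose honey jar, 61 mm wide, 90 mm tall, right of the box or behind it; origin at the middle of its underside. Leave it alone.
- spice_jar: Loose spice jar, 41 mm wide, 105 mm tall, right of the box or behind it; origin at the middle of its underside. Leave it alone.

How it is judged:
By the outcome, as a careful person would: the job done as asked, in the order asked, and still so for the second after the job is handed in, with the robot touching nothing.
It also fails if it takes over 40 s, if anything falls off the work surface, if the arm or the gripper's body presses on something with over 40 N, if the wrist force passes 120 N, or if a joint passes its speed limit or range.

## Working session

There is one attempt and no reset: what is moved stays moved. The work goes in short steps, Python scripts to look and compute and a tool call to move; the robot and the scene stay as the last step left them, time stands still between calls to the robot, and variables do not carry over. Pictures are saved under pics/ and viewed, at most 10 in all, crops included, and the job is handed in when it is done.

Besides the shell and the picture viewer there is one more tool, called after "Emit:" as name(argument=value, ...), one argument or row to a line, values as JSON. send_rows: Moves the arm, as the interface text tells. Its arguments: {"type":"object","properties":{"series":{"type":"array"},"grip_force":{"type":"number"}},"required":["series"]}

```bash
mkdir -p pics; python3 - <<'E'
from rig import r
import cv2,numpy as np
s=r.get_state();print({k:np.round(v,4).tolist() for k,v in s.items()})
for n in("scene","top"):
    m=r.camera_model(n);p,d=r.capture(n)
    cv2.imwrite(f"pics/{n}0.png",p[:,:,::-1]);np.savez(f"{n}0.npz",p=p,d=d,W=m["world_to_cam"],K=[m[k] for k in("fx","fy","cx","cy")])
    print(n,np.round(np.linalg.inv(m["world_to_cam"]),3).tolist(),m["fx"],m["cx"],m["cy"])
E
```

```text
{'time': 0.0, 'q': [-1.3588, 0.6293, 0.0385, 1.5183, -0.027, 0.9963, -0.02], 'joint_velocities': [-0.0024, -0.0004, -0.0005, 0.0001, -0.0003, -0.0005, -0.0008], 'tau': [-0.0009, -54.9713, 1.1431, -18.6641, -0.0523, 0.0234, 0.0002], 'ee_pos': [0.178, 0.6244, 0.2046], 'tcp_rot': [-0.0001, 0.1385, 0.9904, -0.0009], 'wrist_force': [-0.0197, 0.2919, 0.0252], 'ft_torque': [-0.0353, 0.0153, 0.0489], 'grip_force': 0.0, 'finger_gap': 0.0938}
scene [[-0.855, -0.31, 0.415, 0.195], [-0.518, 0.522, -0.678, 0.4], [-0.006, -0.795, -0.607, 0.73], [0.0, 0.0, 0.0, 1.0]] 487.0989746765076 257.32639956611405 192.13710739239727
top [[-0.027, -0.991, 0.134, 0.437], [-0.999, 0.031, 0.024, -0.304], [-0.028, -0.133, -0.991, 1.222], [0.0, 0.0, 0.0, 1.0]] 464.78688916834096 255.7736323538481 184.55749529340815
```

View pics/scene0.png

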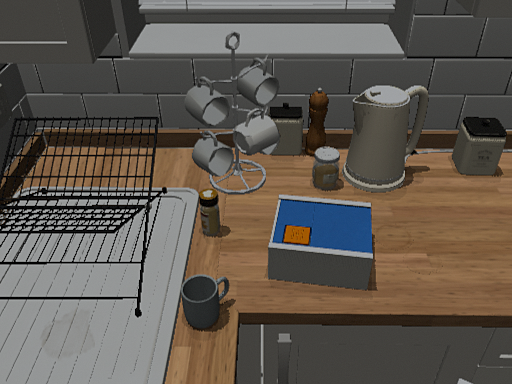

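View pics/top0.png

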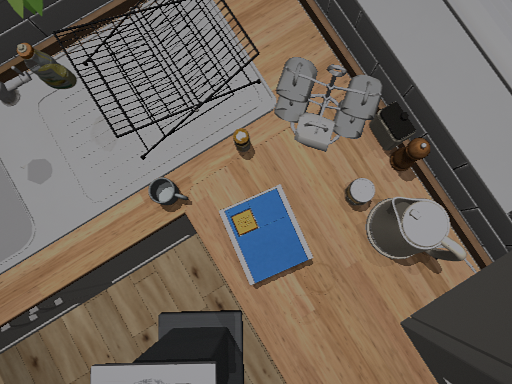

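The scene view shows the blue lid around (322,225) with the orange catch at (297,235). The mug is at (203,300), the spice jar at (209,213) and the honey jar at (326,168). In the top view the catch is at (245,222), the box centre near (266,235), the mug at (165,192), the spice jar at (242,140) and the honey jar at (361,190).

```bash
cat > h.py <<'E'
import numpy as np,cv2
def cloud(p,d,W,K):
    fx,fy,cx,cy=K;v,u=np.indices(d.shape)
    c=np.stack([(u-cx)/fx*d,(v-cy)/fy*d,d],-1)
    C=np.linalg.inv(W);return c@C[:3,:3].T+C[:3,3]
def masks(p):
    h=cv2.cvtColor(p,cv2.COLOR_RGB2HSV);H,S,V=h[...,0],h[...,1],h[...,2]
    return {"orange":(H>9)&(H<26)&(S>215)&(V>140),"blue":(H>100)&(H<118)&(S>170)&(V>90)}
def big(m):
    n,l,s,_=cv2.connectedComponentsWithStats(m.astype(np.uint8));return l==1+np.argmax(s[1:,4])
def ray(uv,z,W,K):  # pixel -> world at height z
    C=np.linalg.inv(W);fx,fy,cx,cy=K;uv=np.atleast_2d(uv)
    q=np.c_[(uv[:,0]-cx)/fx,(uv[:,1]-cy)/fy,np.ones(len(uv))]@C[:3,:3].T
    return C[:3,3]+q*((z-C[2,3])/q[:,2])[:,None]
def rect(m,z,W,K):
    v,u=np.nonzero(m);P=ray(np.c_[u,v],z,W,K)[:,:2]
    c,s,a=cv2.minAreaRect((P*1000).astype(np.float32));return np.round(c,1),np.round(s,1),round(a,1)
def analyse(p,d,W,K):
    X=cloud(p,d,W,K)
    for n,m in masks(p).items():
        m=big(m);g=m&(d>0);print(n,m.sum(),"depth med mm",np.round(np.median(X[g],0)*1000,1),"rect",*rect(m,.086 if n=="orange" else .084,W,K))
    return X
E
python3 - <<'E'
from h import *
for n in("scene","top"):
    z=np.load(f"{n}0.npz");print(n);X=analyse(z["p"],z["d"],z["W"],z["K"])
    for k,(u,v) in ({"mug":(203,285),"spice":(209,195),"honey":(326,155)} if n=="scene" else {"mug":(163,192),"spice":(242,138),"honey":(361,190)}).items(): print(k,np.round(X[v,u]*1000))
    if n=="top":
        Z=X[...,2];u0=np.arange(205,330)
        m=np.zeros(Z.shape,bool);m[180:290,205:325]=True;m&=(Z>.075)&(Z<.1);m=big(m);print("boxtop",rect(m,.088,z["W"],z["K"]))
E
```

```text
scene
orange 362 depth med mm [ 498.8 -243.9   83.9] rect [ 498.4 -242.5] [46.2 46.4] 22.1
blue 3551 depth med mm [ 454.1 -304.2   81.8] rect [ 467.6 -298.1] [188.1 132. ] 21.9
mug [598. -65.  53.]
spice [ 707. -241.  101.]
honey [ 567. -525.   89.]
topTraceback (most recent call last):
  File "<stdin>", line 3, in <module>
  File "h.py", line 21, in analyse
    m=big(m);g=m&(d>0);print(n,m.sum(),"depth med mm",np.round(np.median(X[g],0)*1000,1),"rect",*rect(m,.086 if n=="orange" else .084,W,K))
  File "h.py", line 10, in big
    n,l,s,_=cv2.connectedComponentsWithStats(m.astype(np.uint8));return l==1+np.argmax(s[1:,4])
                                                                             ~~~~~~~~~^^^^^^^^^
    return _wrapfunc(a, 'argmax', axis=axis, out=out, **kwds)
    return bound(*args, **kwds)
ValueError: attempt to get argmax of an empty sequence
```

```bash
sed -i 's/(H<26)&(S>215)&(V>140)/(H<34)\&(S>195)\&(V>170)/' h.py
python3 - <<'E'
from h import *
for n in("scene","top"):
    z=np.load(f"{n}0.npz");print(n)
    if n=="top": print(cv2.cvtColor(z["p"],cv2.COLOR_RGB2HSV)[222,240:250].tolist())
    X=analyse(z["p"],z["d"],z["W"],z["K"])
    if n=="top":
        for k,(u,v) in {"mug":(163,192),"spice":(242,138),"honey":(361,190)}.items(): print(k,np.round(X[v,u]*1000))
        Z=X[...,2]
        m=np.zeros(Z.shape,bool);m[180:290,205:325]=True;m&=(Z>.07)&(Z<.1);m=big(m);print("boxtop",rect(m,.088,z["W"],z["K"]))
E
```

```text
scene
orange 7 depth med mm [ 506.7 -263.7   84. ] rect [ 506.1 -262.5] [11.9  0. ] 30.8
blue 3551 depth med mm [ 454.1 -304.2   81.8] rect [ 467.6 -298.1] [188.1 132. ] 21.9
top
[[23, 146, 155], [19, 171, 125], [20, 155, 146], [23, 149, 154], [20, 165, 128], [13, 214, 80], [23, 152, 141], [23, 149, 154], [23, 149, 156], [23, 149, 157]]Traceback (most recent call last):
  File "<stdin>", line 5, in <module>
  File "h.py", line 21, in analyse
    m=big(m);g=m&(d>0);print(n,m.sum(),"depth med mm",np.round(np.median(X[g],0)*1000,1),"rect",*rect(m,.086 if n=="orange" else .084,W,K))
  File "h.py", line 10, in big
    n,l,s,_=cv2.connectedComponentsWithStats(m.astype(np.uint8));return l==1+np.argmax(s[1:,4])
                                                                             ~~~~~~~~~^^^^^^^^^
    return _wrapfunc(a, 'argmax', axis=axis, out=out, **kwds)
    return bound(*args, **kwds)
ValueError: attempt to get argmax of an empty sequence
```

```bash
python3 - <<'E'
s=open('h.py').read()
a=s.index('    return {"orange"');b=s.index('def big')
s=s[:a]+'''    B=(H>100)&(H<118)&(S>150)&(V>70);b=big(B)
    h=cv2.convexHull(np.argwhere(b)[:,::-1].astype(np.int32));i=cv2.fillConvexPoly(np.zeros(b.shape,np.uint8),h,1)>0
    return {"orange":i&(H>4)&(H<34)&(S>110),"blue":i}
'''+s[b:]
open('h.py','w').write(s)
E
python3 - <<'E'
from h import *
for n in("scene","top"):
    z=np.load(f"{n}0.npz");print(n)
    X=analyse(z["p"],z["d"],z["W"],z["K"])
    if n=="top":
        for k,(u,v) in {"mug":(163,192),"spice":(242,138),"honey":(361,190)}.items(): print(k,np.round(X[v,u]*1000))
        Z=X[...,2]
        m=np.zeros(Z.shape,bool);m[180:290,205:325]=True;m&=(Z>.07)&(Z<.1);m=big(m);print("boxtop",rect(m,.088,z["W"],z["K"]))
E
```

```text
scene
orange 435 depth med mm [ 499.  -243.9   83.7] rect [ 498.6 -241.9] [48.7 50.3] 22.1
blue 4275 depth med mm [ 465.6 -297.4   81.9] rect [ 467.7 -299.1] [190.3 137.3] 21.9
top
orange 399 depth med mm [ 499.5 -245.2   86.1] rect [ 499.6 -245.8] [50.4 49.7] 22.3
blue 4540 depth med mm [ 465.6 -297.2   84.2] rect [ 467.  -296.9] [191.  140.6] 22.0
mug [589. -29.  10.]
spice [ 705. -246.  107.]
honey [ 569. -533.   89.]
boxtop (array([ 470.2, -294.9]), array([196., 166.]), 22.0)
```

```bash
cat > plan.py <<'E'
from rig import r
import numpy as np
from scipy.spatial.transform import Rotation as R
def delta(T,ang=22.0): # T world m; print shift in tool cm and roll
    s=r.get_state();w=s["tcp_rot"];Q=R.from_quat([w[1],w[2],w[3],w[0]])
    t=Q.inv().apply(np.array(T)-s["ee_pos"])*100
    x=Q.apply([1,0,0]);a=np.degrees(np.arctan2(x[1],x[0]))
    roll=-np.radians((ang-a+180)%360-180)
    return np.round(t,2),round(roll,3)
E
python3 - <<'E'
from plan import *
for T in [(.32,.45,.205),(.43,.22,.205),(.48,0,.205),(.495,-.247,.205)]: print(*delta(T))
from h import *
z=np.load("top0.npz");X=cloud(z["p"],z["d"],z["W"],z["K"]);Q=X[z["d"]>0]
for a,b in((.1,.4),(.4,.5),(.5,.6),(.6,.7)):
    for c,e in((-.4,-.1),(-.1,.2),(.2,.7)):
        m=(Q[:,0]>a)&(Q[:,0]<b)&(Q[:,1]>c)&(Q[:,1]<e);print(a,c,m.sum(),Q[m,2].max().round(3) if m.any() else '')
E
```

```text
[-1.844e+01 -1.289e+01 -1.000e-02] 2.48
[-3.532e+01 -3.199e+01  2.000e-02] 2.48
[-4.616e+01 -5.178e+01  5.000e-02] 2.48
[-54.38 -75.12   0.09] 2.48
0.1 -0.4 8521 0.097
0.1 -0.1 8865 0.008
0.1 0.2 10087 0.019
0.4 -0.4 4180 0.096
0.4 -0.1 4048 0.009
0.4 0.2 2885 0.021
0.5 -0.4 4140 0.095
0.5 -0.1 4538 0.088
0.5 0.2 2853 0.021
0.6 -0.4 4448 0.194
0.6 -0.1 4159 0.222
0.6 0.2 3012 0.021
```

Emit:
send_rows(
  series=[
    {"hand": 0,"tx": -4.6,"ty": -3.2,"roll": 0.1},
    {"hand": 0,"tx": -9.2,"ty": -6.4,"roll": 0.24},
    {"hand": 0,"tx": -13.8,"ty": -9.6,"roll": 0.38},
    {"hand": 0,"tx": -18.4,"ty": -12.9,"roll": 0.52},
    {"hand": 0,"tx": -22.6,"ty": -17.7,"roll": 0.66},
    {"hand": 0,"tx": -26.8,"ty": -22.5,"roll": 0.8},
    {"hand": 0,"tx": -31,"ty": -27.3,"roll": 0.94},
    {"hand": 0,"tx": -35.3,"ty": -32,"roll": 1.08},
    {"hand": 0,"tx": -38,"ty": -37,"roll": 1.22},
    {"hand": 0,"tx": -40.7,"ty": -42,"roll": 1.36},
    {"hand": 0,"tx": -43.4,"ty": -47,"roll": 1.5},
    {"hand": 0,"tx": -46.2,"ty": -51.8,"roll": 1.66},
    {"hand": 0,"tx": -47.8,"ty": -56.5,"roll": 1.82},
    {"hand": 0,"tx": -49.5,"ty": -61.2,"roll": 1.98},
    {"hand": 0,"tx": -51.1,"ty": -65.9,"roll": 2.14},
    {"hand": 0,"tx": -52.8,"ty": -70.5,"roll": 2.3},
    {"hand": 0,"tx": -54.4,"ty": -75.1,"roll": 2.44},
    {"hand": 0,"tx": -54.4,"ty": -75.1,"roll": 2.48},
    {"hand": 0,"tx": -54.4,"ty": -75.1,"roll": 2.48},
    {"hand": 0,"tx": -54.4,"ty": -75.1,"roll": 2.48},
  ],
)

```text
invalid input
```

Emit:
send_rows(
  series=[
    {"hand": 0.0,"tx": 0.0,"ty": 0.0,"tz": 0.0,"roll": 0.0},
  ],
)

```text
time: 0.22
ee_pos: [0.1781, 0.6248, 0.205]
tcp_rot: [-0.0, 0.138, 0.99, -0.0]
wrist_force: [-0.6, -0.2, 0.1]
finger_gap: 0.087
grip_force: 0.0
```

All fields are evidently needed.

Emit:
send_rows(
  series=[
    {"hand": 0,"tx": -4.6,"ty": -3.2,"tz": 0,"roll": 0.1},
    {"hand": 0,"tx": -9.2,"ty": -6.4,"tz": 0,"roll": 0.24},
    {"hand": 0,"tx": -13.8,"ty": -9.6,"tz": 0,"roll": 0.38},
    {"hand": 0,"tx": -18.4,"ty": -12.9,"tz": 0,"roll": 0.52},
    {"hand": 0,"tx": -22.6,"ty": -17.7,"tz": 0,"roll": 0.66},
    {"hand": 0,"tx": -26.8,"ty": -22.5,"tz": 0,"roll": 0.8},
    {"hand": 0,"tx": -31,"ty": -27.3,"tz": 0,"roll": 0.94},
    {"hand": 0,"tx": -35.3,"ty": -32,"tz": 0,"roll": 1.08},
    {"hand": 0,"tx": -38,"ty": -37,"tz": 0,"roll": 1.22},
    {"hand": 0,"tx": -40.7,"ty": -42,"tz": 0,"roll": 1.36},
    {"hand": 0,"tx": -43.4,"ty": -47,"tz": 0,"roll": 1.5},
    {"hand": 0,"tx": -46.2,"ty": -51.8,"tz": 0,"roll": 1.66},
    {"hand": 0,"tx": -47.8,"ty": -56.5,"tz": 0,"roll": 1.82},
    {"hand": 0,"tx": -49.5,"ty": -61.2,"tz": 0,"roll": 1.98},
    {"hand": 0,"tx": -51.1,"ty": -65.9,"tz": 0,"roll": 2.14},
    {"hand": 0,"tx": -52.8,"ty": -70.5,"tz": 0,"roll": 2.3},
    {"hand": 0,"tx": -54.4,"ty": -75.1,"tz": 0,"roll": 2.44},
    {"hand": 0,"tx": -54.4,"ty": -75.1,"tz": 0,"roll": 2.48},
    {"hand": 0,"tx": -54.4,"ty": -75.1,"tz": 0,"roll": 2.48},
  ],
)

```text
time: 2.6
ee_pos: [0.4952, -0.2453, 0.205]
tcp_rot: [-0.001, 0.982, 0.191, -0.0]
wrist_force: [-0.3, 0.8, -0.6]
finger_gap: 0.0003
grip_force: 0.0
```

```bash
python3 - <<'E'
from plan import *;from h import *
print(np.round(r.get_state()["q"],2))
m=r.camera_model("wrist");p,d=r.capture("wrist");K=[m[k] for k in("fx","fy","cx","cy")]
cv2.imwrite("pics/w1.png",p[:,:,::-1])
try: analyse(p,d,m["world_to_cam"],K)
except Exception as e: print(e)
E
```

```text
[-0.06  0.59  0.74  1.8  -0.48  0.94 -0.3 ]
orange 787 depth med mm [ 511.1 -261.6   86.5] rect [ 506.8 -261.4] [48.5 18.6] 23.5
blue 15157 depth med mm [ 503.3 -314.    84.7] rect [ 473.4 -317.2] [188.2 104. ] 22.0
```

View pics/w1.png

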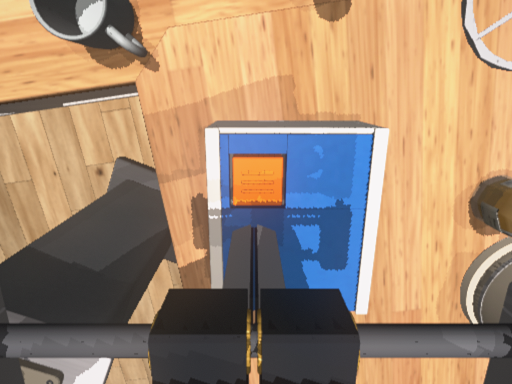

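The wrist view shows the catch whole, at columns 231–285 and rows 154–206, with the shut fingertips just in front near (257,228).

```bash
python3 - <<'E'
from plan import *;from h import *
m=r.camera_model("wrist");K=[m[k] for k in("fx","fy","cx","cy")];W=m["world_to_cam"]
C=ray([[231,155],[285,154],[285,206],[231,206]],.086,W,K)
print(np.round(C*1000,1)[:,:2],C.mean(0))
c,s=np.cos(np.radians(22)),np.sin(np.radians(22))
ctr=C.mean(0)
print(delta((ctr[0]-.005*c,ctr[1]-.005*s,.092)))
E
```

```text
[[ 514.4 -214.9]
 [ 534.1 -261. ]
 [ 487.3 -281.5]
 [ 467.6 -232.9]] [ 0.5008553  -0.24757578  0.086     ]
(array([-0.11,  0.49, 11.31]), np.float64(0.002))
```

Emit:
send_rows(
  series=[
    {"hand": 0,"tx": -0.05,"ty": 0.25,"tz": 4,"roll": 0},
    {"hand": 0,"tx": -0.05,"ty": 0.25,"tz": 8,"roll": 0},
    {"hand": 0,"tx": -0.05,"ty": 0.25,"tz": 10.5,"roll": 0},
    {"hand": 0,"tx": -0.05,"ty": 0.25,"tz": 11.2,"roll": 0},
    {"hand": 0,"tx": -0.05,"ty": 0.25,"tz": 11.2,"roll": 0},
    {"hand": 0,"tx": -0.05,"ty": 0.25,"tz": 11.2,"roll": 0},
  ],
  grip_force=20,
)

```text
time: 3.4
ee_pos: [0.4967, -0.2489, 0.0946]
tcp_rot: [0.001, 0.982, 0.191, 0.001]
wrist_force: [-0.2, 0.1, -0.0]
finger_gap: 0.0004
grip_force: 0.0
```

Emit:
send_rows(
  series=[
    {"hand": 0,"tx": 0,"ty": 0,"tz": 0.4,"roll": 0},
    {"hand": 0,"tx": 0,"ty": 0,"tz": 0.8,"roll": 0},
    {"hand": 0,"tx": 0,"ty": 0,"tz": 1.0,"roll": 0},
    {"hand": 0,"tx": 0,"ty": 0,"tz": 1.0,"roll": 0},
    {"hand": 0,"tx": 0,"ty": 0,"tz": 1.0,"roll": 0},
  ],
)

```text
time: 4.03
ee_pos: [0.4962, -0.2488, 0.0837]
tcp_rot: [0.0, 0.982, 0.191, 0.0]
wrist_force: [-0.2, 0.6, 2.6]
finger_gap: 0.0005
grip_force: 1.9
```

Emit:
send_rows(
  series=[
    {"hand": 0,"tx": 0,"ty": 0,"tz": 0.4,"roll": 0},
    {"hand": 0,"tx": 0,"ty": 0,"tz": 0.8,"roll": 0},
    {"hand": 0,"tx": 0,"ty": 0,"tz": 1.2,"roll": 0},
    {"hand": 0,"tx": 0,"ty": 0,"tz": 1.6,"roll": 0},
    {"hand": 0,"tx": 0,"ty": 0,"tz": 1.6,"roll": 0},
    {"hand": 0,"tx": 0,"ty": 0,"tz": 1.6,"roll": 0},
  ],
)

```text
time: 4.78
ee_pos: [0.4962, -0.2488, 0.0676]
tcp_rot: [0.0, 0.982, 0.191, 0.0]
wrist_force: [1.2, 0.7, 8.1]
finger_gap: 0.0006
grip_force: 3.9
```

Emit:
send_rows(
  series=[
    {"hand": 0,"tx": -0.4,"ty": 0,"tz": 0,"roll": 0},
    {"hand": 0,"tx": -0.8,"ty": 0,"tz": 0,"roll": 0},
    {"hand": 0,"tx": -1.2,"ty": 0,"tz": 0,"roll": 0},
    {"hand": 0,"tx": -1.5,"ty": 0,"tz": 0,"roll": 0},
    {"hand": 0,"tx": -1.8,"ty": 0,"tz": 0,"roll": 0},
    {"hand": 0,"tx": -2.1,"ty": 0,"tz": 0,"roll": 0},
    {"hand": 0,"tx": -2.4,"ty": 0,"tz": 0,"roll": 0},
    {"hand": 0,"tx": -2.4,"ty": 0,"tz": 0,"roll": 0},
  ],
)

```text
time: 5.78
ee_pos: [0.4772, -0.2573, 0.0682]
tcp_rot: [0.001, 0.982, 0.191, 0.003]
wrist_force: [5.0, 2.9, 7.1]
finger_gap: 0.0007
grip_force: 4.4
```

Emit:
send_rows(
  series=[
    {"hand": 0,"tx": -0.3,"ty": 0,"tz": 0,"roll": 0},
    {"hand": 0,"tx": -0.6,"ty": 0,"tz": 0,"roll": 0},
    {"hand": 0,"tx": -0.6,"ty": 0,"tz": 0,"roll": 0},
  ],
)

```text
time: 6.15
ee_pos: [0.4715, -0.2596, 0.0682]
tcp_rot: [0.001, 0.982, 0.191, 0.003]
wrist_force: [5.2, 2.9, 7.3]
finger_gap: 0.0002
grip_force: 4.7
```

Emit:
send_rows(
  series=[
    {"hand": 0,"tx": -0.5,"ty": 0,"tz": 0,"roll": 0},
    {"hand": 0,"tx": -1.0,"ty": 0,"tz": 0,"roll": 0},
    {"hand": 0,"tx": -1.5,"ty": 0,"tz": 0,"roll": 0},
    {"hand": 0,"tx": -2.0,"ty": 0,"tz": 0,"roll": 0},
    {"hand": 0,"tx": -2.5,"ty": 0,"tz": 0,"roll": 0},
    {"hand": 0,"tx": -3.0,"ty": 0,"tz": 0,"roll": 0},
    {"hand": 0,"tx": -3.5,"ty": 0,"tz": 0,"roll": 0},
    {"hand": 0,"tx": -4.0,"ty": 0,"tz": 0,"roll": 0},
    {"hand": 0,"tx": -4.5,"ty": 0,"tz": 0,"roll": 0},
    {"hand": 0,"tx": -5.0,"ty": 0,"tz": 0,"roll": 0},
    {"hand": 0,"tx": -5.5,"ty": 0,"tz": 0,"roll": 0},
    {"hand": 0,"tx": -6.0,"ty": 0,"tz": 0,"roll": 0},
    {"hand": 0,"tx": -6.0,"ty": 0,"tz": 0,"roll": 0},
  ],
)

```text
time: 7.78
ee_pos: [0.4115, -0.2827, 0.0671]
tcp_rot: [-0.0, 0.982, 0.19, -0.001]
wrist_force: [0.1, -0.3, -0.2]
finger_gap: 0.0004
grip_force: 0.2
```

Emit:
send_rows(
  series=[
    {"hand": 0,"tx": -0.3,"ty": 0,"tz": 0,"roll": 0},
    {"hand": 0,"tx": -0.6,"ty": 0,"tz": 0,"roll": 0},
    {"hand": 0,"tx": -0.8,"ty": 0,"tz": 0,"roll": 0},
    {"hand": 0,"tx": -0.8,"ty": 0,"tz": 0,"roll": 0},
  ],
)

```text
time: 8.28
ee_pos: [0.4048, -0.2851, 0.0673]
tcp_rot: [-0.0, 0.982, 0.191, -0.0]
wrist_force: [1.9, 0.9, -1.1]
finger_gap: 0.0002
grip_force: 1.1
```

```bash
python3 - <<'E'
from plan import *;from h import *
p,d=r.capture("scene");m=r.camera_model("scene")
cv2.imwrite("pics/s2.png",cv2.resize(p[120:340,180:420,::-1],None,fx=2.5,fy=2.5))
E
```

```text
(no output)
```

View pics/s2.png

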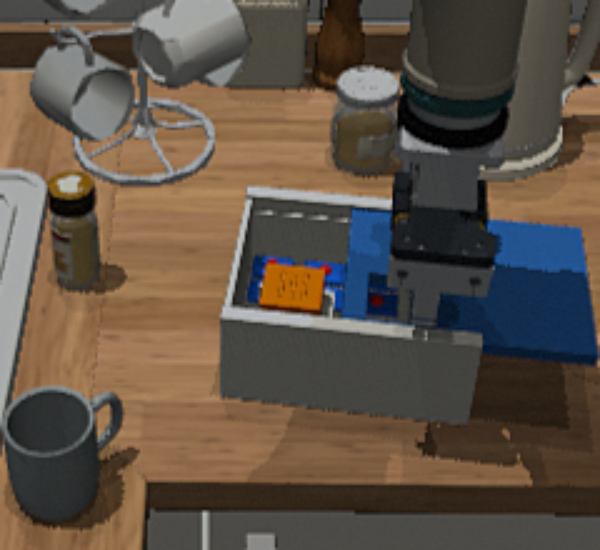

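The crop shows the catch sprung up at (293,285) behind the lid, which overhangs the front. I'll push on gently to find the stop.

Emit:
send_rows(
  series=[
    {"hand": 0,"tx": -0.2,"ty": 0,"tz": 0,"roll": 0},
    {"hand": 0,"tx": -0.3,"ty": 0,"tz": 0,"roll": 0},
    {"hand": 0,"tx": -0.3,"ty": 0,"tz": 0,"roll": 0},
  ],
)

```text
time: 8.7
ee_pos: [0.4048, -0.2852, 0.0674]
tcp_rot: [-0.001, 0.981, 0.192, 0.002]
wrist_force: [6.8, 3.6, -3.1]
finger_gap: 0.0003
grip_force: 4.1
```

Emit:
send_rows(
  series=[
    {"hand": 0,"tx": -0.2,"ty": 0,"tz": 0,"roll": 0},
    {"hand": 0,"tx": -0.3,"ty": 0,"tz": 0,"roll": 0},
    {"hand": 0,"tx": -0.3,"ty": 0,"tz": 0,"roll": 0},
  ],
)

```text
time: 9.07
ee_pos: [0.4047, -0.2852, 0.0675]
tcp_rot: [-0.001, 0.981, 0.193, 0.003]
wrist_force: [13.6, 5.9, -6.9]
finger_gap: 0.0004
grip_force: 7.1
```

The TCP hasn't moved while the force rose to 15 N, so this is the firm stop, at the expected travel. Back off and lift.

Emit:
send_rows(
  series=[
    {"hand": 0,"tx": 0.5,"ty": 0,"tz": 0,"roll": 0},
    {"hand": 0,"tx": 1.2,"ty": 0,"tz": 0,"roll": 0},
    {"hand": 0,"tx": 1.5,"ty": 0,"tz": 0,"roll": 0},
    {"hand": 0,"tx": 1.5,"ty": 0,"tz": -1,"roll": 0},
    {"hand": 0,"tx": 1.5,"ty": 0,"tz": -3,"roll": 0},
    {"hand": 0,"tx": 1.5,"ty": 0,"tz": -7,"roll": 0},
    {"hand": 0,"tx": 1.5,"ty": 0,"tz": -12,"roll": 0},
    {"hand": 0,"tx": 1.5,"ty": 0,"tz": -16,"roll": 0},
    {"hand": 0,"tx": 1.5,"ty": 0,"tz": -16,"roll": 0},
    {"hand": 0,"tx": 1.5,"ty": 0,"tz": -16,"roll": 0},
  ],
)

```text
time: 10.32
ee_pos: [0.4127, -0.2816, 0.2271]
tcp_rot: [-0.0, 0.982, 0.191, -0.0]
wrist_force: [0.2, 0.7, -0.3]
finger_gap: 0.0005
grip_force: 0.0
```

```bash
python3 - <<'E'
from plan import *;from h import *
p,d=r.capture("scene");m=r.camera_model("scene")
cv2.imwrite("pics/s3.png",cv2.resize(p[120:340,180:420,::-1],None,fx=2.5,fy=2.5))
X=cloud(p,d,m["world_to_cam"],[m[k] for k in("fx","fy","cx","cy")])
i=np.array([np.cos(np.radians(22)),np.sin(np.radians(22))])
b=cv2.cvtColor(p,cv2.COLOR_RGB2HSV);B=(b[...,0]>100)&(b[...,0]<118)&(b[...,1]>150)&(X[...,2]>.075)&(X[...,2]<.09)
s=(X[B][:,:2]-[.4683,-.296])@i;print("lid span mm",s.min()*1000,s.max()*1000)
O=(b[...,0]>4)&(b[...,0]<26)&(b[...,1]>200)&(np.linalg.norm(X[...,:2]-[.500,-.246],axis=-1)<.03);print("catch",O.sum(),np.median(X[O],0))
E
```

```text
lid span mm -181.15292168608298 337.7230823581356
catch 402 [ 0.49886638 -0.24223811  0.08366249]
```

View pics/s3.png

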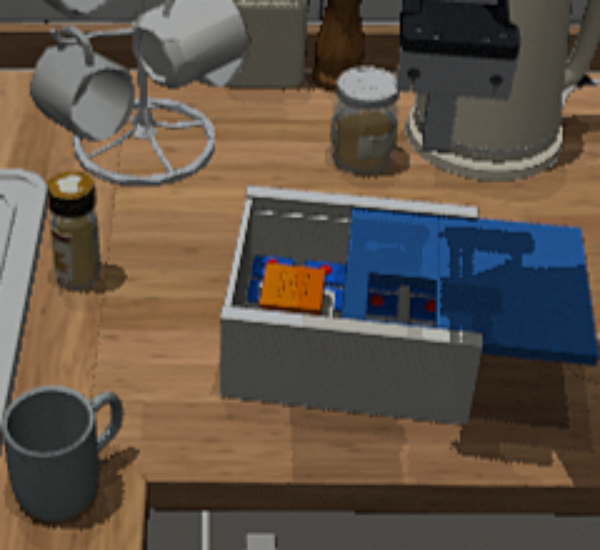

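The lid is fully open (its front edge is at about −180 mm, −95−85 expected). The catch is up at its original height, the mug and jars haven't moved, and the arm is clear.

```bash
python3 -c "
from rig import r
print(r.job_done())"
```

```text
the job is handed in; nothing more can be done
None
```

The lid is pushed open to its firm stop, the catch has sprung up again behind it, the mug and jars look undisturbed, the arm is clear, and the job was handed in at about 10 s; no verdict was returned.

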